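Clamp the lamp lens in the polishing jig

TASK

Clamp the red and amber lamp lens in the polishing jig: with the side of a finger push the strap's blue peg round until the strap lies across the lens and rests against its stop, and only then push the red cam lever all the way down. Do not touch or shift the lens, and pick up nothing: everything else stays where it stands.

Things in the scene. Friction and masses are not known exactly. Their poses are not given: they have to be found in the camera images.
- jig: The fixed polishing jig: grey base plate 250 x 150 x 12 mm, cork nest in the middle. Origin at the centre of its underside, on the table; z up; turned up to 0.45 rad. In its frame, mm: strap pivot at x 92, y 0; cam post 16 x 34 mm, 110 tall, at x -96, y 0; strap stop, a 10 mm pin 76 tall, at x -77, y 16.5. The strap parks towards -y; shut, it points along -x from the pivot to under the cam.
- strap (a joint): Angle of the clamp strap, an aluminium bar 22 mm wide, 9 mm thick (68 to 77 mm above the table), reaching 162 mm from its upright pivot. 0 = widest open, almost along jig -y; grows as it swings clockwise seen from above; 1.40 = against the stop, straight across the lens. Starts between 0 and 0.5. It stays where it is left; pushing at the peg takes about 1.5 N.
- strap_pivot (a point): Centre of the strap's upright pivot, at jig x 92 mm, y 0, 68 mm above the table. At joint value s the strap points from here in the jig's frame at the angle pi + 1.40 - s from the jig's x axis.
- strap_peg (a point): Centre of the top of the upright blue peg on the strap, 14 mm across and 45 mm tall, from 77 to 122 mm above the table, 70 mm out from the pivot. Push it sideways, from the jig's +x, -y side.
- lever (a joint): Angle of the red cam lever, which turns about the level pin along the jig's x. 0 = open, standing 1.13 rad above level and leaning to jig +y; grows as it is pushed down towards jig +y; 1.13 = fully down, level, on its end stop. Starts between 0 and 0.3. It stays where it is left: it takes about 4 N across it at 55 mm from the pin.
- lever_hinge (a point): On the lever's pin, in the middle plane of the lever: jig x -63 mm, y 0, 95 mm above the table. The lever is a bar 14 mm wide and 10 mm thick, centred on the line from here to the knob and bare from 15 to 77 mm out.
- lever_knob (a point): Centre of the black ball, 22 mm across, at the lever's end, 88 mm from the pin.
- lens: The lamp lens, 130 x 74 x 28 mm, red for about two thirds and amber for the rest, lying loose in the nest between low steel pins. Origin at the centre of its underside, 32 mm above the table; its top is at 60 mm.
- spare_lens: Small amber and white lamp lens, 85 x 55 x 28 mm, on the table at the jig's +y side. Origin at the underside's centre. Leave it.
- compound_bar: Pink bar of polishing compound, 100 x 42 x 34 mm, on the table at the jig's +y side. Origin at the underside's centre. Leave it.
- sanding_block: Cork sanding block with a dark sole, 95 x 58 x 28 mm, on the table at the jig's -y side. Origin at the underside's centre. Leave it.
- buff_wheels: Stack of yellow buffing discs, 94 mm across, 56 mm tall. Origin at the underside's centre. Leave it.
- spray_can: Blue can, 60 mm across, 170 mm tall. Origin at the underside's centre. Leave it.
- steel_bowl: Steel bowl, 104 mm across, 45 mm tall. Origin at the underside's centre. Leave it.
- screwdriver: Screwdriver lying on the table, about 200 mm long, red handle; origin under its middle, x towards the tip. Leave it.
Mind the look-alikes: they are no part of the job. Several things have the shape of the lens; the one meant has the colours described above.

How it is judged:
By the outcome, as a careful person would: the job done as asked, in the order asked, and still so for the second after the job is handed in, with the robot touching nothing.
It also fails if it takes over 48 s, if anything falls off the work surface, if the arm or the gripper's body presses on something with over 40 N, if the wrist force passes 120 N, or if a joint passes its speed limit or range.

ROBOT

A 6-joint arm with a two-finger parallel gripper is mounted at the origin on the work surface. World frame = base frame: x ahead of the robot, y to its left, z up, the work surface at z = 0. Lengths are in m, angles in rad, forces in N, time in s.
With the tool pointing down it reaches from about 0.325 to 0.775 m from the base axis. Payload 9.3 kg.
Tool frame: the origin (TCP) lies between the finger pads; the fingertips stand 14 mm ahead of it and the grasp point (between the pads) lies 5 mm behind it; z points along the fingers, y is the line along which they close (so a half turn about z gives the same grasp; the last joint's range is limited). The gripper opens to 85 mm and grips with 20 to 120 N. Pads are 22 mm wide; open, the fingers measure 114 mm over their backs; the gripper's body (76 mm by 85 mm) begins 54 mm behind the grasp point. The pads swing forward as they close: fully open they stand 13 mm farther back than shut.
Start: joints at [1.021, 0.259, 0.021, 1.334, 0, 1.418], TCP at [0.213, 0.507, 0.245] pointing down, gripper open.
Joint ranges: [-3.04, 3.04], [-0.91, 1.82], [-1.04, 1.36], [-1.92, 1.95], [-1.52, 1.45], [-3.14, 3.14]. Speed limits (rad/s): [2.22, 2.22, 2.79, 3.14, 3.14, 3.14].

INTERFACE

Orientations are given as a rotation vector (axis times angle).
In Python, from bench import env gives the robot as it stands.
- The arm moves only by the tool step_arm, never from a script. Its argument "commands" is text: rows parted by semicolons, each of 6 numbers parted by spaces: the shift along the tool's x, y, z each as a share of 30 mm, from -1 to 1, then the turn, a rotation vector about the tool's x, y, z each as a share of 1.5 rad, from -1 to 1. In form: dx dy dz rx ry rz; .... A call has 1 to 20 rows; each row shifts and turns the commanded pose from where the row before left it, along the tool's axes as they then stand; what a row does not reach is not made up. A row lasts 1/12 s, in which the tool goes at most 41.7 mm and 7.16 degrees, less where a joint would pass 70% of its speed; a pose out of reach is approached as far as the arm can. A call with a number of a shift or a turn outside -1 to 1 is refused whole. A call with a gripper value outside its range is refused whole. "grip" is the gripper's target within -1 to 1 (fully open at 1, half-way at 0, shut at -1), set as the call begins (left out, the last holds). The fingers move at their own pace and stop on an object; "newtons" is the grip in N (left out, the last holds). Time passes only in rows, so rows that do not move let the fingers close. It gives the time, the measured TCP pose, the force, the opening and the grip force at its end, in the units of the state.
- env.get_state(): the state, without advancing time (a new reading comes with each control period).
- env.grab_frame(name): name is "scene" or "side" or "wrist"; returns (picture, depth): 420x560x3 uint8, red, green, blue; 420x560 float32, m along the optical axis (not along the pixel's ray), 0 where there is no reading.
- env.calibration(name): a dict with "fx", "fy", "cx", "cy" (pixels), "distortion" ([k1, k2, p1, p2, k3] as OpenCV has them; the pictures are not rectified), "cam_to_world" (4x4, takes a point from camera to world coordinates); the wrist camera has in their place "mount" (4x4, takes a point from camera to tool coordinates, whose origin is the TCP and whose axes are the flange's). Camera axes: x right, y down, z forward; pixel columns grow to the right and rows downward; lengths in m; the calibration is good to about 2 mm. A picture is of the moment at which its call begins: read the wrist's pose just before it. calibration takes no time and is no camera call.
- env.finish_job(): hands the job in; it is judged then, once.
The state is a dict: "t": time; "joint_positions": joint angles; "qvel": joint speeds; "joint_torque": joint torques, N m; "tool_pos": TCP position; "ee_rot": TCP orientation; "wrist_force": force on the tool from outside, world axes, zero at the start; "ft_torque": the same for the moment, N m; "gripper_width": opening from 0.0 (shut) to 1.0 (fully open); "finger_force": force on a finger pad.
Only numpy, scipy, OpenCV 4.12 (cv2) and the standard library are available. Lean on these libraries where they do the work, as an engineer would, in place of code of your own. Each camera call takes 0.05 s, during which the arm holds its last target. There are 200 camera calls.

## Working session

There is one attempt and no reset: what is moved stays moved. The work goes in short steps, Python scripts to look and compute and a tool call to move; the robot and the scene stay as the last step left them, time stands still between calls to the robot, and variables do not carry over. Pictures are saved under pics/ and viewed, at most 10 in all, crops included, and the job is handed in when it is done.

Besides the shell and the picture viewer there is one more tool, called after "Call:" by a JSON object that holds its "name" and its "arguments", one argument or row to a line. step_arm: Moves the arm, as the interface text tells. Shift numbers are shares of 30 mm and turn numbers shares of 1.5 rad, none past 1 either way. Its arguments: {"type":"object","properties":{"commands":{"type":"string"},"grip":{"type":"number"},"newtons":{"type":"number"}},"required":["commands"]}

```bash
mkdir -p pics
cat > h.py <<'E'
import numpy as np, cv2
from bench import env
def ray(cal,uv,T):
    K=np.array([[cal['fx'],0,cal['cx']],[0,cal['fy'],cal['cy']],[0,0,1]])
    p=cv2.undistortPoints(np.float32(uv).reshape(-1,1,2),K,np.array(cal['distortion'])).reshape(-1,2)
    d=np.c_[p,np.ones(len(p))]@T[:3,:3].T
    return T[:3,3],d
def onz(cal,uv,z,T=None):
    T=np.array(cal['cam_to_world']) if T is None else T
    o,d=ray(cal,uv,T); return o+d*((z-o[2])/d[:,2])[:,None]
def pts(cal,uv,dep,T=None):
    T=np.array(cal['cam_to_world']) if T is None else T
    o,d=ray(cal,uv,T); uv=np.int32(uv).reshape(-1,2)
    return o+d*dep[uv[:,1],uv[:,0]][:,None]
E
python3 - <<'E'
from h import *
ims=[]
for n in ("scene","side"):
    p,d=env.grab_frame(n); np.savez(n,p=p,d=d); cv2.imwrite(f'pics/{n}0.png',p[:,:,::-1]); print(n,env.calibration(n))
print(env.get_state())
E
```

```text
scene {'fx': 495.8973351033818, 'fy': 495.8973351033818, 'cx': 270.8469693575689, 'cy': 214.70560958558673, 'distortion': array([-0.05026293,  0.        ,  0.        ,  0.        ,  0.        ]), 'cam_to_world': array([[-0.65447063,  0.62150048, -0.43058721,  1.20976454],
       [ 0.75604049,  0.54428433, -0.36353452,  0.54079056],
       [ 0.00842499, -0.56346403, -0.82609764,  1.39288715],
       [ 0.        ,  0.        ,  0.        ,  1.        ]])}
side {'fx': 397.8412980804549, 'fy': 397.8412980804549, 'cx': 277.0319013986041, 'cy': 212.17256945522496, 'distortion': array([-0.00339322,  0.        ,  0.        ,  0.        ,  0.        ]), 'cam_to_world': array([[ 0.71689962, -0.52499835,  0.45872831,  0.00384122],
       [-0.69697694, -0.55543405,  0.45355943, -0.60808509],
       [ 0.01667537, -0.64487964, -0.76410221,  1.11619995],
       [ 0.        ,  0.        ,  0.        ,  1.        ]])}
{'t': 0.1, 'joint_positions': array([ 1.02137546e+00,  2.59124696e-01,  2.08571096e-02,  1.33371266e+00,
       -2.62937171e-05,  1.41820286e+00]), 'qvel': array([-4.15154128e-04, -1.00605079e-03,  1.40643767e-03,  7.10495566e-04,
        7.87182239e-05, -3.24221884e-05]), 'joint_torque': array([ 5.42926296e-03, -5.56692266e+01,  3.45069122e+01,  1.16422889e-02,
       -1.65463175e-04, -1.12771284e-05]), 'tool_pos': array([0.21245646, 0.50705587, 0.24474036]), 'ee_rot': array([-6.19177661e-01, -3.07958079e+00,  1.76029507e-03]), 'wrist_force': array([-0.46472791,  0.34611225, -0.36794272]), 'ft_torque': array([ 0.01200009,  0.02687997, -0.01457366]), 'finger_force': 0.0, 'gripper_width': 1.0028668968522436}
```

View pics/scene0.png

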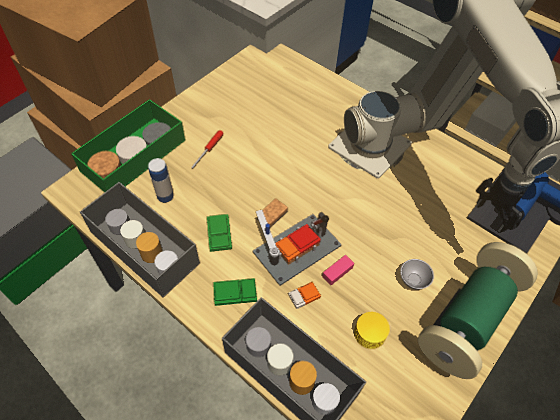

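View pics/side0.png

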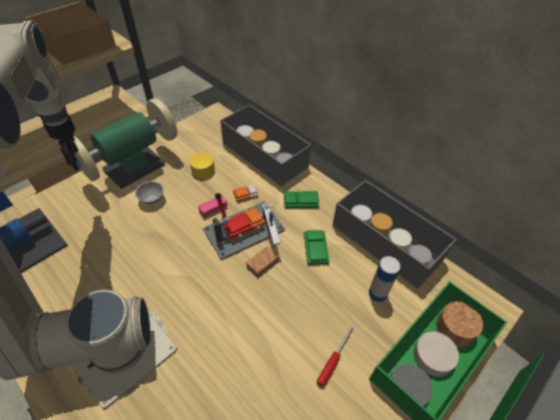

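The scene view has the jig near (297,247), with the strap at about (265,235), the lens at (298,243) and the post at (320,225). The side view has it near (243,230), with the lever knob at about (220,200). Next I'll enlarge both and measure.

Run:
```python
from h import *
out=[]
for n,(x0,y0) in (("scene",(245,190)),("side",(190,180))):
    z=np.load(n+'.npz'); p=z['p']; d=z['d']
    out.append(cv2.resize(p[y0:y0+100,x0:x0+110],None,fx=5,fy=5,interpolation=cv2.INTER_CUBIC)[:,:390*2])
    cal=env.calibration(n)
    v,u=np.mgrid[y0:y0+110,x0:x0+110]; uv=np.c_[u.ravel(),v.ravel()]
    P=pts(cal,uv,d); hsv=cv2.cvtColor(p,cv2.COLOR_RGB2HSV)[uv[:,1],uv[:,0]].astype(int)
    H,S,V=hsv.T
    for nm,m,lo,hi in (("blue",(H>95)&(H<130)&(S>110),.05,.14),("strap",(S<60)&(V>90),.066,.085),("plate",(S<80),.008,.016),("lever/red",((H<6)|(H>174))&(S>150),.07,.25),("black",(V<60),.1,.25),("lens",((H<16)|(H>174))&(S>150),.045,.066)):
        k=m&(P[:,2]>lo)&(P[:,2]<hi)
        if k.sum()>2:
            Q=P[k]; print(n,nm,k.sum(),'px',uv[k].mean(0).round(1),'med',np.median(Q,0).round(4),'min',Q.min(0).round(3),'max',Q.max(0).round(3))
            if nm in("plate","strap"): 
                print('   rect',cv2.minAreaRect(np.float32(Q[:,:2]*1000)))
cv2.imwrite('pics/crop.png',np.hstack(out)[:, :, ::-1][:, :1100]); 
im=np.vstack(out)[:,:,::-1]; cv2.imwrite('pics/crop_a.png',out[0][:,:,::-1]); cv2.imwrite('pics/crop_b.png',out[1][:,:,::-1])
```

```text
scene blue 28 px [267.2 228.2] med [0.5865 0.0011 0.1123] min [ 0.579 -0.008  0.081] max [0.593 0.004 0.126]
scene strap 280 px [266.8 233. ] med [0.5899 0.0046 0.0789] min [ 0.464 -0.084  0.068] max [0.636 0.116 0.085]
   rect ((528.5214233398438, 9.269004821777344), (171.76083374023438, 180.64382934570312), 74.77127075195312)
scene plate 1275 px [295.2 253.6] med [0.5611 0.109  0.0127] min [ 0.395 -0.039  0.008] max [0.683 0.181 0.016]
   rect ((539.0477905273438, 70.57597351074219), (288.42999267578125, 218.01651000976562), 0.3887152075767517)
scene lever/red 3 px [315.7 222. ] med [0.4787 0.1009 0.1203] min [0.477 0.099 0.114] max [0.48  0.113 0.141]
scene black 40 px [321.2 220.6] med [0.4823 0.1352 0.1788] min [ 0.443 -0.005  0.105] max [0.779 0.146 0.189]
scene lens 784 px [297.1 241.7] med [0.5378 0.0834 0.059 ] min [0.463 0.032 0.045] max [0.603 0.128 0.066]
side blue 8 px [270.8 214.2] med [ 0.5811 -0.0089  0.1214] min [ 0.579 -0.011  0.107] max [ 0.587 -0.004  0.124]
side strap 241 px [271.3 224.9] med [ 0.5732 -0.0248  0.0759] min [ 0.436 -0.087  0.067] max [0.637 0.116 0.085]
   rect ((555.1463623046875, 46.03424072265625), (153.77972412109375, 229.80198669433594), 25.626638412475586)
side plate 999 px [241.5 234.7] med [0.4812 0.0423 0.0112] min [ 0.395 -0.024  0.008] max [0.817 0.217 0.016]
   rect ((609.6624755859375, 104.29290008544922), (247.8320770263672, 388.53436279296875), 76.17041778564453)
side lever/red 63 px [221.7 207.7] med [0.4733 0.1109 0.1412] min [0.462 0.08  0.083] max [0.483 0.124 0.17 ]
side black 26 px [217.8 206.3] med [0.4739 0.1236 0.1743] min [0.428 0.081 0.101] max [0.482 0.134 0.185]
side lens 599 px [243.8 222. ] med [0.5279 0.0672 0.0573] min [0.461 0.027 0.045] max [0.595 0.117 0.066]
```

View pics/crop_a.png

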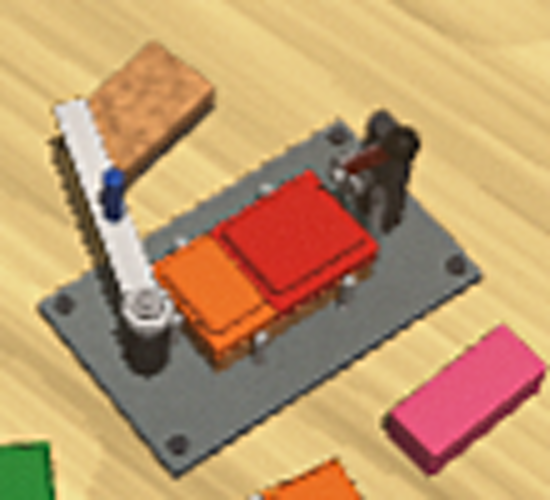

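View pics/crop_b.png

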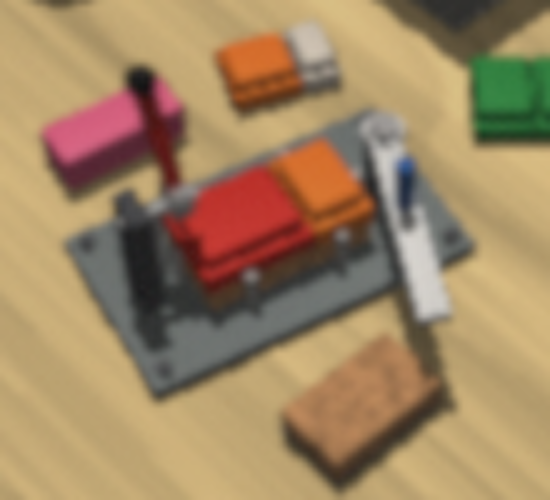

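The crops show the plate corners, the pivot cap, the blue peg and the black knob clearly. I'll convert these to world positions and fit the jig pose.

```bash
cat > fit.py <<'E'
from h import *
A=lambda l:np.array(l)/5-.4+np.array([245,190]); B=lambda l:np.array(l)/5-.4+np.array([190,180])
cs,cd=env.calibration("scene"),env.calibration("side")
# order: (+x,-y),(+x,+y),(-x,+y),(-x,-y)
ca=onz(cs,A([[38,308],[175,472],[482,275],[342,120]]),.012)
cb=onz(cd,B([[475,245],[372,110],[66,243],[157,392]]),.012)
J=np.array([[125,-75],[125,75],[-125,75],[-125,-75]])/1000
def fit(W):
    W=W[:,:2];c=W.mean(0);a=(J-J.mean(0));b=W-c
    th=np.arctan2((a[:,0]*b[:,1]-a[:,1]*b[:,0]).sum(),(a*b).sum()); 
    R=np.array([[np.cos(th),-np.sin(th)],[np.sin(th),np.cos(th)]]);print('th',th.round(4),'c',c.round(4),'res',(b-a@R.T).round(3).tolist());return th,c
fa=fit(ca);fb=fit(cb);th,c=fit((ca+cb)/2)
R=np.array([[np.cos(th),-np.sin(th)],[np.sin(th),np.cos(th)]])
toj=lambda w:((np.array(w)[:2]-c)@R*1000).round(1)
tow=lambda j:(c+R@(np.array(j)/1000)).round(4)
if __name__=="__main__":
    def tri(pa,pb):
        o1,d1=ray(cs,A([pa]),np.array(cs['cam_to_world']));o2,d2=ray(cd,B([pb]),np.array(cd['cam_to_world']))
        s=np.linalg.lstsq(np.c_[d1[0],-d2[0]],o2-o1,rcond=None)[0]
        p,q=o1+d1[0]*s[0],o2+d2[0]*s[1]; return (p+q)/2,np.linalg.norm(p-q)
    for n,pa,pb in (("pivotcap",(147,300),(382,127)),("pegtop",(112,176),(405,165)),("knob",(402,139),(140,80)),("tipL",(56,108),(415,320)),("tipR",(82,100),(449,312))):
        p,e=tri(pa,pb); print(n,p.round(4),'gap',e.round(4),'jig',toj(p))
    for n,j in (("piv",(92,0)),("hinge",(-63,0)),("stop",(-77,16.5))): print(n,tow(j))
E
python3 fit.py
```

```text
th -0.2333 c [0.5314 0.0805] res [[0.001, 0.002], [-0.003, -0.002], [0.002, -0.001], [0.0, 0.001]]
th -0.2315 c [0.5305 0.0745] res [[-0.001, 0.002], [-0.002, -0.001], [0.001, -0.003], [0.003, 0.002]]
th -0.2324 c [0.5309 0.0775] res [[-0.0, 0.002], [-0.002, -0.002], [0.001, -0.002], [0.001, 0.002]]
pivotcap [0.6186 0.0553 0.0828] gap 0.0016 jig [90.4 -1.4]
pegtop [ 0.5838 -0.0038  0.1215] gap 0.002 jig [ 70.2 -66.9]
knob [0.4779 0.1315 0.1757] gap 0.0026 jig [-64.   40.3]
tipL [ 0.5355 -0.0798  0.0708] gap 0.0196 jig [  40.6 -152.1]
tipR [ 0.5378 -0.0809  0.0799] gap 0.0191 jig [  43.2 -152.6]
piv [0.6205 0.0563]
hinge [0.4696 0.092 ]
stop [0.4598 0.1113]
```

Measured poses, which agree with the given sizes:

| Item | Value |
|---|---|
| Jig centre | (0.531, 0.0775) |
| Jig turn | -0.232 rad |
| Strap angle | about 0.14 |
| Lever angle | about 0.02 |

The peg is 70.4 mm from the pivot and the knob is 90 mm from its pin. I'll move above the start of the push with the fingers shut.

Call:
{"name": "step_arm", "arguments": {
  "commands": "-0.97 -0.557 0 0 0 0;-0.97 -0.557 0 0 0 0;-0.97 -0.557 0 0 0 0;-0.97 -0.557 0 0 0 0;-0.97 -0.557 0 0 0 0;-0.97 -0.557 0 0 0 0;-0.97 -0.557 0 0 0 0;-0.97 -0.557 0 0 0 0;-0.97 -0.557 0 0 0 0;-0.97 -0.557 0 0 0 0;-0.97 -0.557 0 0 0 0;-0.97 -0.557 0 0 0 0;-0.97 -0.557 0 0 0 0;-0.97 -0.557 0 0 0 0;-0.97 -0.557 0 0 0 0;-0.97 -0.557 0 0 0 0;-0.97 -0.557 0 0 0 0;-0.97 -0.557 0 0 0 0;0 0 0 0 0 0.05;0 0 0 0 0 0.05",
  "grip": -1,
  "newtons": 60
}}

```text
t: 1.77
tool_pos: [0.5802, 0.0255, 0.2441]
ee_rot: [-0.857, -3.021, 0.001]
wrist_force: [0.0, 0.5, 1.2]
gripper_width: 0.003
finger_force: 0.0
```

Call:
{"name": "step_arm", "arguments": {
  "commands": "-1 -0.39 0 0 0 0;-1 -0.38 0 0 0 0;0 0 0.92 0 0 0;0 0 0.92 0 0 0;0 0 0.92 0 0 0;0 0 0.92 0 0 0;0 0 0.92 0 0 0;0 0 0 0 0 0;0 0 0 0 0 0"
}}

```text
t: 2.52
tool_pos: [0.6178, -0.0234, 0.1063]
ee_rot: [-0.847, -3.022, 0.001]
wrist_force: [0.7, 0.9, 0.8]
gripper_width: 0.001
finger_force: 0.0
```

Run:
```python
from h import *
s=env.get_state();print(s['t'],s['tool_pos'],s['wrist_force'])
p,d=env.grab_frame("side"); a=p[150:270,180:330]
p,d=env.grab_frame("scene"); b=p[150:270,220:370]
cv2.imwrite('pics/c2.png',cv2.resize(np.hstack([a,b]),(800,320),interpolation=cv2.INTER_CUBIC)[:,:,::-1])
```

```text
2.5167 [ 0.61783458 -0.02339364  0.10633249] [0.7001916  0.9073771  0.80988924]
```

View pics/c2.png

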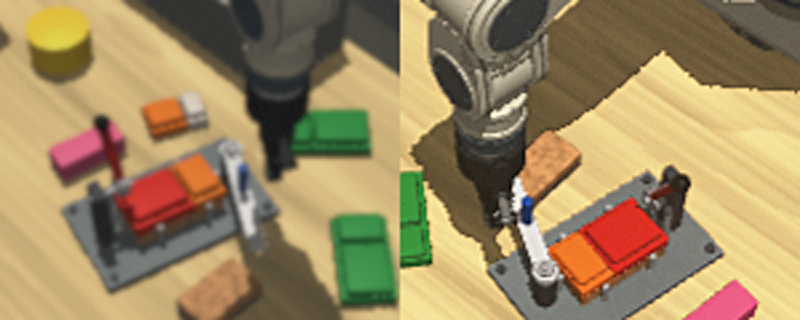

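The closed fingers stand about 21 mm behind the peg, on its +x side, at the right height. I'll push along the arc, turning with the strap.

Call:
{"name": "step_arm", "arguments": {
  "commands": "0.35 0 0 0 0 0;0.35 0 0 0 0 0;0.175 -0.038 0 0 0 0.05;0.175 -0.038 0 0 0 0.05;0.175 -0.038 0 0 0 0.05;0.175 -0.038 0 0 0 0.05;0.175 -0.038 0 0 0 0.05;0.175 -0.038 0 0 0 0.05;0.175 -0.038 0 0 0 0.05;0.175 -0.038 0 0 0 0.05;0.175 -0.038 0 0 0 0.05;0.175 -0.038 0 0 0 0.05;0.175 -0.038 0 0 0 0.05;0.175 -0.038 0 0 0 0.05;0.175 -0.038 0 0 0 0.05;0.175 -0.038 0 0 0 0.05"
}}

```text
t: 3.95
tool_pos: [0.5506, 0.0403, 0.1085]
ee_rot: [2.253, 2.187, 0.0]
wrist_force: [-1.3, -1.7, 0.3]
gripper_width: 0.0
finger_force: 1.0
```

```bash
cat > st.py <<'E'
from fit import *
s=env.get_state();r=s['ee_rot'];print(s['t'],s['tool_pos'].round(4),'jig',toj(s['tool_pos']),'yaw',2*np.arctan2(r[1],r[0])%(2*np.pi),s['wrist_force'].round(1))
for n,cal in(("side",cd),("scene",cs)):
    p,d=env.grab_frame(n);np.savez(n,p=p,d=d)
    v,u=np.mgrid[190:290,200:345];uv=np.c_[u.ravel(),v.ravel()];P=pts(cal,uv,d);H,S,V=cv2.cvtColor(p,cv2.COLOR_RGB2HSV)[uv[:,1],uv[:,0]].astype(int).T
    for nm,k in(("peg",(H>95)&(H<130)&(S>110)&(P[:,2]>.08)&(P[:,2]<.14)),("strap",(S<60)&(V>110)&(P[:,2]>.068)&(P[:,2]<.084)),("lever",((H<6)|(H>174))&(S>150)&(P[:,2]>.08)&(P[:,2]<.2)),("lens",((H<16)|(H>174))&(S>150)&(P[:,2]>.054)&(P[:,2]<.064))):
        if k.sum()>1: q=np.median(P[k],0); print(n,nm,k.sum(),q.round(3),'jig',toj(q))
E
python3 st.py
```

```text
th -0.2333 c [0.5314 0.0805] res [[0.001, 0.002], [-0.003, -0.002], [0.002, -0.001], [0.0, 0.001]]
th -0.2315 c [0.5305 0.0745] res [[-0.001, 0.002], [-0.002, -0.001], [0.001, -0.003], [0.003, 0.002]]
th -0.2324 c [0.5309 0.0775] res [[-0.0, 0.002], [-0.002, -0.002], [0.001, -0.002], [0.001, 0.002]]
3.95 [0.5506 0.0403 0.1085] jig [ 27.7 -31.7] yaw 1.5411736925768635 [-1.3 -1.7  0.3]
side strap 207 [0.521 0.053 0.076] jig [ -4.4 -25.9]
side lever 60 [0.473 0.111 0.142] jig [-63.7  19. ]
side lens 145 [0.524 0.09  0.058] jig [-9.8 10.4]
scene peg 35 [0.553 0.063 0.113] jig [24.6 -9.4]
scene strap 310 [0.548 0.061 0.078] jig [ 20.3 -11.7]
scene lever 15 [0.48  0.11  0.129] jig [-57.4  19.9]
scene lens 380 [0.527 0.089 0.06 ] jig [-6.8  9.7]
```

Call:
{"name": "step_arm", "arguments": {
  "commands": "0.175 -0.038 0 0 0 0.05;0.175 -0.038 0 0 0 0.05;0.12 -0.02 0 0 0 0.03;0 0 0 0 0 0;0 0 0 0 0 0"
}}

```text
t: 4.47
tool_pos: [0.5501, 0.0544, 0.1079]
ee_rot: [2.449, 1.967, 0.001]
wrist_force: [0.5, 0.8, 0.2]
gripper_width: 0.001
finger_force: 0.0
```

```bash
python3 st.py|tail -8
```

```text
4.4667 [0.5501 0.0544 0.1079] jig [ 24.  -18.1] yaw 1.3537180417471013 [0.5 0.8 0.2]
side strap 193 [0.537 0.069 0.076] jig [ 7.3 -6.6]
side lever 57 [0.474 0.112 0.144] jig [-63.8  20.1]
side lens 193 [0.527 0.057 0.058] jig [  0.6 -20.6]
scene peg 36 [0.555 0.076 0.115] jig [23.6  3.8]
scene strap 285 [0.557 0.075 0.079] jig [26.3  3.8]
scene lever 13 [0.481 0.107 0.132] jig [-55.4  17.3]
scene lens 284 [0.536 0.094 0.06 ] jig [ 0.7 17.1]
```

Call:
{"name": "step_arm", "arguments": {
  "commands": "0.06 0 0 0 0 0;0.06 0 0 0 0 0;0 0 0 0 0 0;0 0 0 0 0 0"
}}

```text
t: 4.9
tool_pos: [0.5506, 0.0562, 0.1074]
ee_rot: [2.452, 1.961, -0.004]
wrist_force: [-4.1, -7.8, 3.0]
gripper_width: 0.002
finger_force: 4.7
```

Force rose to about 9 N with the finger barely advancing, so the strap is on its stop. I'll back off, rise and go to the lever's -y side.

Call:
{"name": "step_arm", "arguments": {
  "commands": "-0.35 0 0 0 0 0;0 0 -1 0 0 0;0 0 -1 0 0 0;0 0 -0.2 0 0 0;0 -1 0 0 0 0;0 -1 0 0 0 0;0 -0.9 0 0 0 0;0 0 0 0 0 0;0 0 0 0 0 0"
}}

```text
t: 5.65
tool_pos: [0.4631, 0.0666, 0.1737]
ee_rot: [2.451, 1.964, 0.002]
wrist_force: [0.7, 0.6, -0.0]
gripper_width: -0.003
finger_force: 0.0
```

```bash
python3 st.py|tail -8
python3 - <<'E'
from h import *
a=np.load('side.npz')['p'][170:270,180:305];b=np.load('scene.npz')['p'][180:280,235:360]
cv2.imwrite('pics/c3.png',cv2.resize(np.hstack([a,b]),(800,320),interpolation=cv2.INTER_CUBIC)[:,:,::-1])
E
```

```text
side peg 8 [0.549 0.068 0.11 ] jig [19.9 -5.2]
side strap 219 [0.55  0.07  0.076] jig [20.2 -3.4]
side lever 13 [0.47  0.1   0.125] jig [-64.2   8.3]
side lens 202 [0.524 0.058 0.058] jig [ -2.8 -20.2]
scene peg 33 [0.555 0.077 0.114] jig [23.2  4.8]
scene strap 284 [0.556 0.076 0.078] jig [25.2  4.2]
scene lever 12 [0.481 0.112 0.139] jig [-56.3  21.9]
scene lens 302 [0.534 0.093 0.06 ] jig [-0.7 16.1]
```

View pics/c3.png

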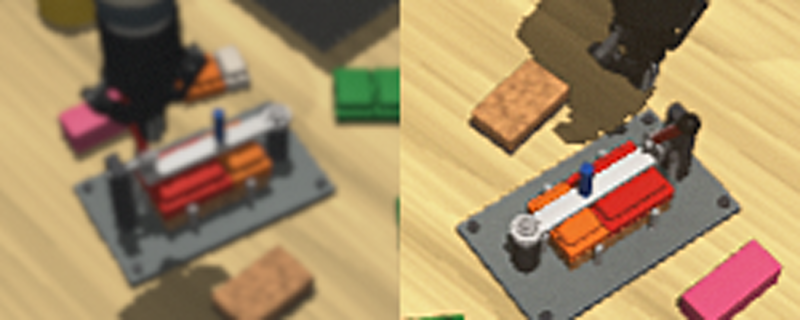

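The strap lies straight across the lens; the peg averages jig (21.5, 0) over the two views. The fingers stand on the lever's -y side, so I'll push it over along its arc.

Call:
{"name": "step_arm", "arguments": {
  "commands": "0.58 0 0.1 0 0 0;0.58 0 0.1 0 0 0;0.25 0 0.1 0 0 0;0.25 0 0.1 0 0 0;0.16 0 0.135 0 0 0;0.16 0 0.135 0 0 0;0.13 0 0.165 0 0 0;0.13 0 0.165 0 0 0;0.1 0 0.185 0 0 0;0.1 0 0.185 0 0 0;0.05 0 0.15 0 0 0;0.05 0 0.15 0 0 0;0 0 0 0 0 0;0 0 0 0 0 0"
}}

```text
t: 6.92
tool_pos: [0.4795, 0.1409, 0.1224]
ee_rot: [-2.452, -1.962, 0.003]
wrist_force: [-0.1, -0.4, 0.8]
gripper_width: -0.003
finger_force: 0.0
```

```bash
python3 st.py|tail -8
python3 - <<'E'
from h import *
a=np.load('side.npz')['p'][170:270,180:305];b=np.load('scene.npz')['p'][180:280,235:360]
cv2.imwrite('pics/c4.png',cv2.resize(np.hstack([a,b]),(800,320),interpolation=cv2.INTER_CUBIC)[:,:,::-1])
E
```

```text
side peg 8 [0.549 0.067 0.111] jig [19.6 -6.1]
side strap 202 [0.564 0.068 0.076] jig [34.5 -2. ]
side lever 12 [0.477 0.123 0.103] jig [-63.4  32. ]
side lens 199 [0.522 0.058 0.058] jig [ -3.9 -21. ]
scene peg 32 [0.555 0.077 0.113] jig [23.8  5.3]
scene strap 241 [0.571 0.072 0.078] jig [39.9  3.7]
scene lever 34 [0.488 0.156 0.11 ] jig [-60.1  66.9]
scene lens 292 [0.539 0.092 0.06 ] jig [ 4.1 15.6]
```

View pics/c4.png

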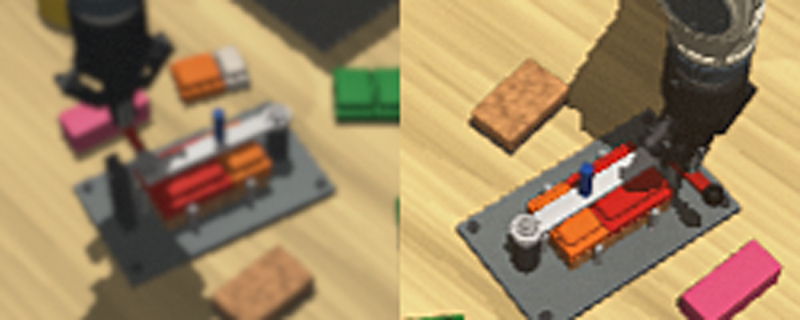

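The lever is nearly level and the fingertips sit on the bar short of the knob. I'll press down the rest of the way slowly.

Call:
{"name": "step_arm", "arguments": {
  "commands": "0 0 0.1 0 0 0;0 0 0.1 0 0 0;0 0 0.05 0 0 0;0 0 0 0 0 0;0 0 0 0 0 0"
}}

```text
t: 7.43
tool_pos: [0.4803, 0.1407, 0.1154]
ee_rot: [2.453, 1.963, -0.001]
wrist_force: [0.6, -0.3, 0.7]
gripper_width: 0.002
finger_force: 0.0
```

Call:
{"name": "step_arm", "arguments": {
  "commands": "0 0 0.05 0 0 0;0 0 0.05 0 0 0;0 0 0 0 0 0;0 0 0 0 0 0"
}}

```text
t: 7.77
tool_pos: [0.4804, 0.1408, 0.1138]
ee_rot: [2.452, 1.962, 0.001]
wrist_force: [-5.4, 0.2, 16.2]
gripper_width: -0.001
finger_force: 8.0
```

The lever is on its end stop: 16 N, with the tip at 0.0998 m against an expected bar top of 0.100 m. I'll lift off and check.

Call:
{"name": "step_arm", "arguments": {
  "commands": "0 0 -0.3 0 0 0;0 0 -1 0 0 0;0 0 -1 0 0 0;0 0 -1 0 0 0;-1 0 -1 0 0 0;-1 0 0 0 0 0;-1 0 0 0 0 0;-1 0 0 0 0 0;-1 0 0 0 0 0;-1 0 0 0 0 0;0 0 0 0 0 0;0 0 0 0 0 0"
}}

```text
t: 8.77
tool_pos: [0.4408, -0.0355, 0.2412]
ee_rot: [2.456, 1.959, -0.0]
wrist_force: [-1.1, -0.3, -0.4]
gripper_width: 0.002
finger_force: 0.0
```

```bash
python3 st.py|tail -9
python3 - <<'E'
from h import *
a=np.load('side.npz')['p'][170:270,180:305];b=np.load('scene.npz')['p'][180:280,235:360]
cv2.imwrite('pics/c5.png',cv2.resize(np.hstack([a,b]),(800,320),interpolation=cv2.INTER_CUBIC)[:,:,::-1])
p,d=[np.load('scene.npz')[k] for k in 'pd'];cal=env.calibration('scene')
v,u=np.mgrid[190:290,290:345];uv=np.c_[u.ravel(),v.ravel()];P=pts(cal,uv,d);H,S,V=cv2.cvtColor(p,cv2.COLOR_RGB2HSV)[uv[:,1],uv[:,0]].astype(int).T
from fit import toj
k=((H<6)|(H>174))&(S>120)&(P[:,2]>.08);Q=P[k]
for q in Q: print(toj(q),q[2].round(3))
E
```

```text
th -0.2324 c [0.5309 0.0775] res [[-0.0, 0.002], [-0.002, -0.002], [0.001, -0.002], [0.001, 0.002]]
8.7667 [ 0.4408 -0.0355  0.2412] jig [ -61.6 -130.8] yaw 1.3463791290756952 [-1.1 -0.3 -0.4]
side strap 151 [0.583 0.063 0.076] jig [53.4 -1.8]
side lever 55 [0.48  0.146 0.099] jig [-64.8  54.8]
side lens 181 [0.522 0.057 0.058] jig [ -3.8 -22. ]
scene peg 31 [0.555 0.077 0.114] jig [23.4  5.1]
scene strap 297 [0.559 0.075 0.077] jig [27.7  4. ]
scene lever 91 [0.482 0.138 0.102] jig [-61.4  48. ]
scene lens 289 [0.535 0.093 0.06 ] jig [-0.  15.7]
th -0.2333 c [0.5314 0.0805] res [[0.001, 0.002], [-0.003, -0.002], [0.002, -0.001], [0.0, 0.001]]
th -0.2315 c [0.5305 0.0745] res [[-0.001, 0.002], [-0.002, -0.001], [0.001, -0.003], [0.003, 0.002]]
th -0.2324 c [0.5309 0.0775] res [[-0.0, 0.002], [-0.002, -0.002], [0.001, -0.002], [0.001, 0.002]]
[-72.1  10.3] 0.096
[-65.9  12.7] 0.099
[-66.4  16.5] 0.103
[-70.1  17.1] 0.101
[553.9 607.2] 1.393
[-55.8  14.5] 0.104
[-60.   14.7] 0.101
[-62.   17.1] 0.102
[-63.3  20.1] 0.105
[-65.7  22. ] 0.105
[-56.1  14.9] 0.099
[-58.2  17.1] 0.1
[-57.6  
[... 1031 characters left out ...]
 59.4] 0.099
[-72.6  59.2] 0.094
[-55.9  58.7] 0.103
[-60.  59.] 0.1
[-62.3  61. ] 0.1
[-62.2  65.1] 0.106
[-66.1  65.7] 0.103
[-68.   67.9] 0.104
[-58.5  57.1] 0.093
[-57.6  61.9] 0.1
[-59.7  64.1] 0.101
[-59.7  68.1] 0.106
[-63.9  68.4] 0.103
[-67.3  69.4] 0.101
[-70.1  70.9] 0.1
[-57.1  63.1] 0.096
[-57.1  67.1] 0.102
[-60.1  68.5] 0.101
[-61.4  71.4] 0.103
[-64.7  72.4] 0.102
[-67.2  74.2] 0.102
[-54.8  70. ] 0.102
[-56.2  72.7] 0.104
[-56.4  76.4] 0.109
[-61.3  76.1] 0.104
[-64.5  77.3] 0.102
[-69.   77.4] 0.098
[-56.9  72.8] 0.098
[-56.2  77.4] 0.105
[-61.4  76.9] 0.099
[-61.6  80.6] 0.104
[-63.7  82.7] 0.105
[-55.   79.2] 0.102
[-58.5  80.1] 0.1
[553.9 607.2] 1.393
[553.9 607.2] 1.393
```

View pics/c5.png

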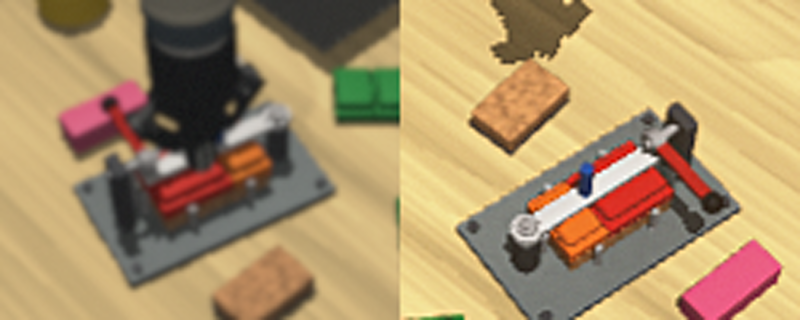

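The bar's top is level at about 0.101 m along its whole length, so the lever is fully down. The strap is still across the lens and the neighbouring parts have not moved. Handing in.

```bash
python3 -c "
from bench import env
print(env.finish_job())"
```

```text
the job is handed in; nothing more can be done
None
```

The job is handed in: the strap was pushed round against its stop across the lens, then the red cam lever was pushed fully down, with the lens and neighbouring parts showing no shift in the last pictures and the robot clear.

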